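# Find the loose hold-down bolt and hold its cap open

## Task

One of the three hold-down bolts of the bench spinner is loose: with the caps shut, tap the bolt heads lightly from above until one gives and sinks. Then lift that bolt's orange flip-cap by its fin to about 60 degrees and keep holding it there: the program finishes while the robot is still holding the sprung cap open. Leave the caps of the tight bolts shut and do not disturb the things standing around.

Things in the scene. Friction and masses are not known exactly. Their poses are not given: they have to be found in the camera images.
- spinner_base: grey and white bench-spinner base, fixed; plate 340 mm wide (y), top 28 mm above the worktop; origin on the worktop under the middle bolt; x points from the bolt row to the white drive housing (51 mm high, 70 to 195 mm behind the row) with a black rotor (top at 94 mm); bolts stand along its y, 110 mm apart. Position and yaw vary
- bolt_1_head (a point): centre of the top face of the +y (left, seen from the robot) steel bolt's hexagon head, 20 mm across; untouched it stands 52 mm above the worktop, 17 mm proud of the orange flip-cap round it, and passes through the cap's 30 mm hole without touching it
- bolt_1 (a joint): how far that bolt has sunk, m: 0 as found. A tight bolt gives less than 2 mm and feels solid; the loose one slides down 7 mm against about 3 N of friction, then stops, and stays down. Which one is loose changes every time and cannot be seen beforehand
- cap_1_fin (a point): middle of the top of the upright orange grip fin on that bolt's flip-cap, 59 mm above the worktop when shut; fin 14 mm (base x) by 10 mm (base y), rising 24 mm over the 6 mm thick cap, whose top is 35 mm above the worktop; 40 mm from the bolt's axis on the side away from the drive housing (base -x)
- cap_1_hinge (a point): middle of that cap's hinge pin, which runs along the base's y axis, 34 mm from the bolt's axis on the housing side (base +x), 32 mm above the worktop; the fin's top lies 74 mm in front of it and 27 mm above it when shut
- cap_1 (a joint): opening angle of that cap, rad: 0 shut and flat (all start shut), growing as the fin rises and swings over towards the housing, 1.57 upright, stop at 1.75. A weak spring (about 1 N at the fin) always pulls it shut; it does not stay open by itself
- bolt_2_head (a point): centre of the top face of the middle steel bolt's hexagon head, 20 mm across; untouched it stands 52 mm above the worktop, 17 mm proud of the orange flip-cap round it, and passes through the cap's 30 mm hole without touching it
- bolt_2 (a joint): how far that bolt has sunk, m: 0 as found. A tight bolt gives less than 2 mm and feels solid; the loose one slides down 7 mm against about 3 N of friction, then stops, and stays down. Which one is loose changes every time and cannot be seen beforehand
- cap_2_fin (a point): middle of the top of the upright orange grip fin on that bolt's flip-cap, 59 mm above the worktop when shut; fin 14 mm (base x) by 10 mm (base y), rising 24 mm over the 6 mm thick cap, whose top is 35 mm above the worktop; 40 mm from the bolt's axis on the side away from the drive housing (base -x)
- cap_2_hinge (a point): middle of that cap's hinge pin, which runs along the base's y axis, 34 mm from the bolt's axis on the housing side (base +x), 32 mm above the worktop; the fin's top lies 74 mm in front of it and 27 mm above it when shut
- cap_2 (a joint): opening angle of that cap, rad: 0 shut and flat (all start shut), growing as the fin rises and swings over towards the housing, 1.57 upright, stop at 1.75. A weak spring (about 1 N at the fin) always pulls it shut; it does not stay open by itself
- bolt_3_head (a point): centre of the top face of the -y (right, seen from the robot) steel bolt's hexagon head, 20 mm across; untouched it stands 52 mm above the worktop, 17 mm proud of the orange flip-cap round it, and passes through the cap's 30 mm hole without touching it
- bolt_3 (a joint): how far that bolt has sunk, m: 0 as found. A tight bolt gives less than 2 mm and feels solid; the loose one slides down 7 mm against about 3 N of friction, then stops, and stays down. Which one is loose changes every time and cannot be seen beforehand
- cap_3_fin (a point): middle of the top of the upright orange grip fin on that bolt's flip-cap, 59 mm above the worktop when shut; fin 14 mm (base x) by 10 mm (base y), rising 24 mm over the 6 mm thick cap, whose top is 35 mm above the worktop; 40 mm from the bolt's axis on the side away from the drive housing (base -x)
- cap_3_hinge (a point): middle of that cap's hinge pin, which runs along the base's y axis, 34 mm from the bolt's axis on the housing side (base +x), 32 mm above the worktop; the fin's top lies 74 mm in front of it and 27 mm above it when shut
- cap_3 (a joint): opening angle of that cap, rad: 0 shut and flat (all start shut), growing as the fin rises and swings over towards the housing, 1.57 upright, stop at 1.75. A weak spring (about 1 N at the fin) always pulls it shut; it does not stay open by itself
- tube_rack_blue: blue tube rack, 75x200x54 mm, left of the base; bystander, leave it alone; origin at the centre of its underside
- dye_bottle: small bottle with yellow cap, 42 mm wide, 84 mm high, front left; bystander, leave it alone; origin at the centre of its underside
- tip_box: pipette-tip box, 90x124x83 mm, right of the base; bystander, leave it alone; origin at the centre of its underside
- tape_roll: roll of tape lying flat, 74 mm wide, 18 mm high, right; bystander, leave it alone; origin at the centre of its underside

How it is judged:
On the way, in this order (a step that is already met when the one before it is completed fails the run):
1. the loose bolt is found: tapped down by more than 5 mm while all three caps are shut (value of joint any of bolt_1, bolt_2, bolt_3 above 0.005 m and value of joint each of cap_1, cap_2, cap_3 below 0.12 rad), for 0.2 s.
2. the loose bolt's cap is lifted past 0.8 rad and held by the robot (((value of joint bolt_1 above 0.005 m and value of joint cap_1 between 0.8 and 1.7 rad and velocity of joint cap_1 between -0.2 and 0.2 rad/s and contact force between any of the fingers, the arm and cap_1 above 0.2 N and value of joint each of cap_2, cap_3 below 0.12 rad) or (value of joint bolt_2 above 0.005 m and value of joint cap_2 between 0.8 and 1.7 rad and velocity of joint cap_2 between -0.2 and 0.2 rad/s and contact force between any of the fingers, the arm and cap_2 above 0.2 N and value of joint each of cap_1, cap_3 below 0.12 rad) or (value of joint bolt_3 above 0.005 m and value of joint cap_3 between 0.8 and 1.7 rad and velocity of joint cap_3 between -0.2 and 0.2 rad/s and contact force between any of the fingers, the arm and cap_3 above 0.2 N and value of joint each of cap_1, cap_2 below 0.12 rad))), for 0.2 s.
At the end, for the whole second after the job is handed in: the bolt that sank (more than 5 mm) has its cap open between 0.8 and 1.7 rad, still, and in contact with the robot (more than 0.2 N), which holds it against its spring; the other two caps are shut (below 0.12 rad) (((value of joint bolt_1 above 0.005 m and value of joint cap_1 between 0.8 and 1.7 rad and velocity of joint cap_1 between -0.2 and 0.2 rad/s and contact force between any of the fingers, the arm and cap_1 above 0.2 N and value of joint each of cap_2, cap_3 below 0.12 rad) or (value of joint bolt_2 above 0.005 m and value of joint cap_2 between 0.8 and 1.7 rad and velocity of joint cap_2 between -0.2 and 0.2 rad/s and contact force between any of the fingers, the arm and cap_2 above 0.2 N and value of joint each of cap_1, cap_3 below 0.12 rad) or (value of joint bolt_3 above 0.005 m and value of joint cap_3 between 0.8 and 1.7 rad and velocity of joint cap_3 between -0.2 and 0.2 rad/s and contact force between any of the fingers, the arm and cap_3 above 0.2 N and value of joint each of cap_1, cap_2 below 0.12 rad))); the arm keeps its last pose, push and grip.
It fails at once if a cap is lifted (past 0.25 rad) whose bolt has not sunk ((value of joint cap_1 above 0.25 rad and value of joint bolt_1 below 0.004 m) or (value of joint cap_2 above 0.25 rad and value of joint bolt_2 below 0.004 m) or (value of joint cap_3 above 0.25 rad and value of joint bolt_3 below 0.004 m)).
It fails at once if a bolt is struck hard (more than 60 N) instead of tapped (contact force between the fingers and bolt_1 above 60 N or contact force between the fingers and bolt_2 above 60 N or contact force between the fingers and bolt_3 above 60 N).
It fails at once if a bystander is moved by more than 30 mm (distance of any of tube_rack_blue, dye_bottle, tip_box, tape_roll from where it was at the start of the episode above 0.03 m).
It also fails if it takes over 45 s, if anything falls off the work surface, if the arm or the gripper's body presses on something with over 40 N, if the wrist force passes 120 N, or if a joint passes its speed limit or range.

## Robot

A 7-joint arm with a two-finger parallel gripper is mounted at the origin on a cart in front of the work surface, level with it; the furniture and walls round the work are solid. World frame = base frame: x ahead of the robot, y to its left, z up, the work surface at z = 0. Lengths are in m, angles in rad, forces in N, time in s.
With the tool pointing down it reaches from about 0.4 to 0.875 m from the base axis. Payload 19.3 kg.
Tool frame: the origin (TCP) lies on the mounting face of the last link; the fingertips stand 173 mm ahead of it and the grasp point (between the pads) lies 155 mm ahead of it (bot.grip_point_offset is the distance from the TCP to the grasp point, in m); z points along the fingers, y is the line along which they close (so a half turn about z gives the same grasp; the last joint's range is limited). The gripper opens to 85 mm and grips with 20 to 120 N. Pads are 22 mm wide; open, the fingers measure 114 mm over their backs; the gripper's body (76 mm by 85 mm) begins 54 mm behind the grasp point. The pads swing forward as they close: fully open they stand 13 mm farther back than shut.
Start: joints at [1.117, 0.521, -0.036, 1.599, 0.021, 1.021, -0.113], TCP at [0.234, -0.58, 0.405] pointing down, gripper open.
Joint ranges: [-2.91, 2.91], [-0.3, 2.13], [-1.5, 1.42], [0.17, 2.43], [-1.26, 4.41], [0.16, 1.93], [-2.52, 2.52]. Speed limits (rad/s): [1.89, 1.89, 2.39, 2.39, 3.01, 3.01, 3.01].

## Interface

Orientations are given as [roll, pitch, yaw] about the fixed x, y, z axes, in that order (R = Rz(yaw) Ry(pitch) Rx(roll)).
In Python, from workcell import bot gives the robot as it stands.
- The arm moves only by the tool arm_command, never from a script. Its argument "deltas" is a list of rows, each a list of 3 entries, a list of its own where there are three numbers: the shift along the tool's x, y, z in cm, then the turn, a rotation vector about the tool's x, y, z in rad, then the finger opening in cm, from 0 to 8.54. In form: [[[tx, ty, tz], [rx, ry, rz], claw], ...]. A call has 1 to 20 rows; each row shifts and turns the commanded pose from where the row before left it, along the tool's axes as they then stand; what a row does not reach is not made up. A row lasts 1/10 s, in which the tool goes at most 50 mm and 8.59 degrees, less where a joint would pass 70% of its speed; a pose out of reach is approached as far as the arm can. A call with a gripper value outside its range is refused whole. The fingers move at their own pace and stop on an object; "newtons" is the grip in N (left out, the last holds). Time passes only in rows, so rows that do not move let the fingers close. It gives the time, the measured TCP pose, the force, the opening and the grip force at its end, in the units of the state.
- bot.observe(): the state, without advancing time (a new reading comes with each control period).
- bot.grab_frame(name): name is "scene" or "top" or "wrist"; returns a dict with "frame" (480x640x3 uint8, red, green, blue), "K" (3x3 intrinsics, pixels), "rvec" (rotation vector, rad) and "tvec" (3), from world to camera coordinates, as OpenCV has them; the wrist camera has in their place "T_tool_cam" (4x4, takes a point from camera to tool coordinates, whose origin is the TCP and whose axes are the flange's). Camera axes: x right, y down, z forward; pixel columns grow to the right and rows downward; lengths in m; the calibration is good to about 2 mm. A picture is of the moment at which its call begins: read the wrist's pose just before it. There is no depth.
- bot.job_done(): hands the job in; it is judged then, once.
Trained networks look in a picture, given as the dict that the camera call returned (one of the last four; its "shot" number tells which), for a name from the list of things; names that differ only in an ending like _2 or _b are one class to them, and where a whole thing is asked for, a point or a joint stands for the part that bears it (a point fixed in the world has none). Each returns a list of dicts, best first, with "p" (0 to 1); they miss things now and then, are a little off and sometimes report something else, mostly with a low value. They report only what shows in the picture. A call takes as long as a camera call.
- bot.find_in(name, picture): "rect" ([left, top, width, height] in pixels, round what is visible of it).
- bot.mark_of(name, picture): "at" ([column, row] in pixels: a listed point, or the origin of a listed thing).
The state is a dict: "clock": time; "qpos": joint angles; "qd": joint speeds; "joint_efforts": joint torques, N m; "position": TCP position; "tool_rot": TCP orientation; "force": force on the tool from outside, world axes, zero at the start; "moment": the same for the moment, N m; "grip_width": finger opening in m; "finger_force": force on a finger pad.
Only numpy, scipy, OpenCV 4.12 (cv2) and the standard library are available. Lean on these libraries where they do the work, as an engineer would, in place of code of your own. Each camera call takes 0.05 s, during which the arm holds its last target. There are 200 camera calls.

## Working session

There is one attempt and no reset: what is moved stays moved. The work goes in short steps, Python scripts to look and compute and a tool call to move; the robot and the scene stay as the last step left them, time stands still between calls to the robot, and variables do not carry over. Pictures are saved under pics/ and viewed, at most 10 in all, crops included, and the job is handed in when it is done.

Besides the shell and the picture viewer there is one more tool, called after "Call:" by a JSON object that holds its "op" and its "data". arm_command: Moves the arm, as the interface text tells. Its arguments: {"type":"object","properties":{"deltas":{"type":"array","items":{"type":"array"}},"newtons":{"type":"number"}},"required":["deltas"]}

```bash
mkdir -p pics; cat > h.py <<'E'
import numpy as np, cv2
from workcell import bot
from scipy.spatial.transform import Rotation as R
def pose():
    s=bot.observe(); return np.array(s["position"]),R.from_euler('xyz',s["tool_rot"]).as_matrix()
def ray(f,px,P=None):
    d=cv2.undistortPoints(np.array([[px]],float),f["K"],None)[0,0]; d=np.array([d[0],d[1],1])
    if "rvec" in f and f["rvec"] is not None:
        Rm=cv2.Rodrigues(np.array(f["rvec"],float))[0]; return -Rm.T@np.ravel(f["tvec"]),Rm.T@d
    p,Q=P; T=np.array(f["T_tool_cam"]); return p+Q@T[:3,3],Q@T[:3,:3]@d
def at_z(f,px,z,P=None):
    o,d=ray(f,px,P); return o+d*(z-o[2])/d[2]
def save(f,n): cv2.imwrite("pics/"+n+".png",cv2.cvtColor(f["frame"],cv2.COLOR_RGB2BGR))
E
python3 - <<'E'
from h import *
print(bot.observe())
for c in ("top","scene"):
    f=bot.grab_frame(c); save(f,c+"0")
    for n,z in (("bolt_1_head",.052),("bolt_2_head",.052),("bolt_3_head",.052),("cap_1_fin",.059),("cap_2_fin",.059),("cap_3_fin",.059),("spinner_base",0),("tube_rack_blue",0),("dye_bottle",0),("tip_box",0),("tape_roll",0)):
        print(c,n,[(round(m["p"],2),np.round(m["at"]),at_z(f,m["at"],z).round(3)[:2]) for m in bot.mark_of(n,f)[:3]])
E
```

```text
{'clock': 0.0, 'qpos': array([ 1.11681623,  0.52200742, -0.0363407 ,  1.5999833 ,  0.02119791,
        1.02111058, -0.11279505]), 'qd': array([ 0.00077876,  0.00072821, -0.00046527, -0.00021986, -0.00130502,
       -0.00191638, -0.00132121]), 'joint_efforts': array([-2.76995488e-04, -9.27118850e+01,  1.97956301e+00, -3.69945467e+01,
        1.76566100e-02,  8.04714829e-03, -1.91784370e-04]), 'position': array([ 0.23395217, -0.57941466,  0.40413843]), 'tool_rot': array([-3.14047120e+00,  7.18456009e-05,  3.83785106e-01]), 'force': array([ 0.1428795 , -0.19582091, -0.40494993]), 'moment': array([ 0.04121619, -0.00255346,  0.0021404 ]), 'finger_force': 0.0, 'grip_width': 0.08542690649915581}
top bolt_1_head []
top bolt_2_head [(0.56, array([336., 229.]), array([ 0.553, -0.068]))]
top bolt_3_head [(0.51, array([382., 222.]), array([ 0.567, -0.179]))]
top cap_1_fin [(0.92, array([296., 248.]), array([0.505, 0.031]))]
top cap_2_fin [(0.74, array([455., 250.]), array([ 0.495, -0.353])), (0.54, array([343., 244.]), array([ 0.515, -0.082]))]
top cap_3_fin [(0.59, array([388., 237.]), array([ 
[... 557 characters left out ...]
ray([320., 259.]), array([0.497, 0.025])), (0.16, array([307., 253.]), array([0.541, 0.031]))]
scene cap_2_fin [(0.5, array([343., 241.]), array([ 0.522, -0.083]))]
scene cap_3_fin [(0.58, array([366., 225.]), array([ 0.544, -0.203]))]
scene spinner_base [(0.96, array([331., 258.]), array([ 0.549, -0.068])), (0.34, array([414., 234.]), array([ 0.478, -0.352]))]
scene tube_rack_blue [(0.6, array([157., 328.]), array([0.6  , 0.423])), (0.59, array([367., 227.]), array([ 0.604, -0.278]))]
scene dye_bottle [(0.86, array([198., 371.]), array([0.423, 0.425]))]
scene tip_box [(0.89, array([385., 206.]), array([ 0.669, -0.442]))]
scene tape_roll [(0.83, array([411., 230.]), array([ 0.499, -0.366]))]
```

View pics/top0.png

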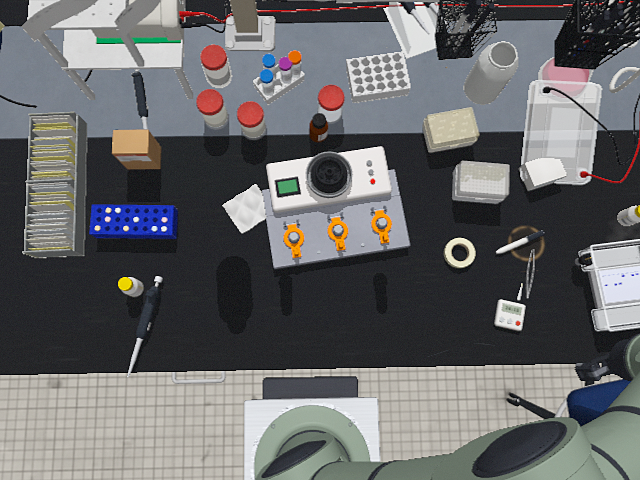

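View pics/scene0.png

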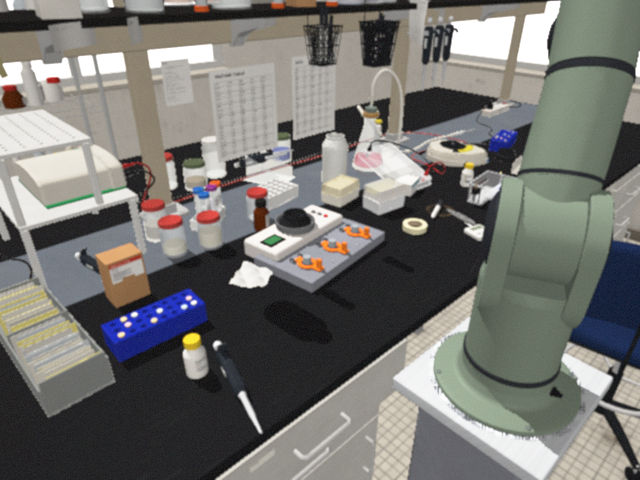

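The spinner stands around (0.55, -0.07) with yaw of about 0.17. In the top picture the caps are near (294,237), (338,230) and (382,222), with fins below right. The bystanders are well clear. I'll go above it now.

Call:
{"op": "arm_command", "data": {"deltas": [[[3.5,-2.9,0],[0,0,0],0],[[3.5,-2.9,0],[0,0,0],0],[[3.5,-2.9,0],[0,0,0],0],[[3.5,-2.9,0],[0,0,0],0],[[3.5,-2.9,0],[0,0,0],0],[[3.5,-2.9,0],[0,0,0],0],[[3.5,-2.9,0],[0,0,0],0],[[3.5,-2.9,0],[0,0,0],0],[[3.5,-2.9,0],[0,0,0],0],[[3.5,-2.9,0],[0,0,0],0],[[3.5,-2.9,0],[0,0,0],0],[[3.5,-2.9,0],[0,0,0],0],[[0,0,1],[0,0,0.1],0],[[0,0,1],[0,0,0.1],0],[[0,0,0],[0,0,0],0],[[0,0,0],[0,0,0],0]], "newtons": 20}}

```text
clock: 2.8
position: [0.4932, -0.0996, 0.3849]
tool_rot: [3.142, 0.0, 0.187]
force: [0.5, 0.3, -0.1]
grip_width: -0.0001
finger_force: 0.0
```

```bash
cat > look.py <<'E'
from h import *
import sys
P=pose(); f=bot.grab_frame("wrist"); save(f,sys.argv[1])
print(P[0].round(4),bot.observe()["tool_rot"].round(3),bot.observe()["clock"])
for n,z in (("bolt_2_head",.052),("cap_2_fin",.059),("cap_2_hinge",.032)):
    for m in bot.mark_of(n,f)[:5]: print(n,round(m["p"],2),np.round(m["at"]),at_z(f,m["at"],z,P).round(4)[:2])
E
python3 look.py w1
```

```text
[ 0.4932 -0.0996  0.3849] [ 3.141 -0.     0.186] 2.85
bolt_2_head 0.74 [301. 134.] [ 0.5539 -0.0739]
cap_2_fin 0.57 [302. 190.] [ 0.5138 -0.082 ]
cap_2_hinge 0.74 [302.  88.] [ 0.5873 -0.0676]
```

View pics/w1.png

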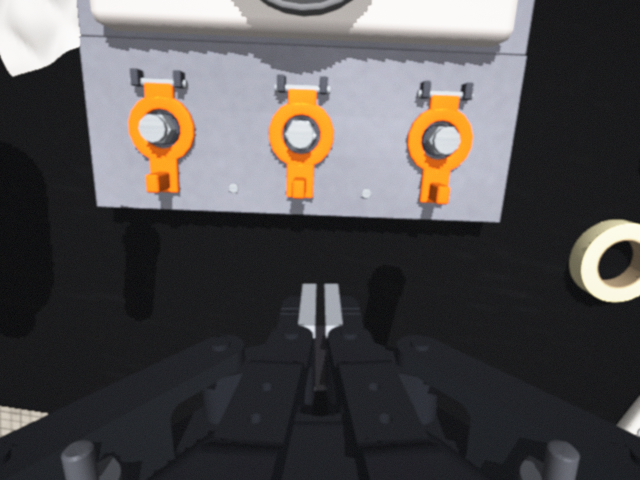

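The wrist view shows all three heads at about (153,128), (301,134) and (445,141), and fin tops at (158,182), (298,187) and (435,193). Next I turn these into positions.

```bash
python3 - <<'E'
from h import *
P=pose(); f=bot.grab_frame("wrist")
b=[at_z(f,p,.052,P) for p in ((153,128),(301,134),(445,141))]
c=[at_z(f,p,.059,P) for p in ((158,182),(298,187),(435,193))]
d=b[0]-b[2]; yaw=np.arctan2(-d[0],d[1]); print("yaw",yaw,np.linalg.norm(d))
for q in b+c: print(q.round(4),"tool delta cm",(100*(P[1].T@(q-P[0]))).round(2))
E
```

```text
yaw 0.14050332835560111 0.21696458656104722
[0.5386 0.0342 0.052 ] tool delta cm [  6.9  -12.34  33.32]
[ 0.5543 -0.0742  0.052 ] tool delta cm [ 6.46 -1.4  33.32]
[ 0.569  -0.1807  0.052 ] tool delta cm [ 5.94  9.33 33.33]
[0.5007 0.0248 0.059 ] tool delta cm [  3.   -12.12  32.62]
[ 0.5161 -0.0788  0.059 ] tool delta cm [ 2.62 -1.65 32.62]
[ 0.5305 -0.1811  0.059 ] tool delta cm [ 2.15  8.67 32.62]
```

Call:
{"op": "arm_command", "data": {"deltas": [[[3.2,-0.7,1.5],[0,0,0],0],[[3.2,-0.7,3],[0,0,0.046],0],[[0,0,4],[0,0,0],0],[[0,0,4],[0,0,0],0],[[0,0,2],[0,0,0],0],[[0,0,0],[0,0,0],0],[[0,0,0],[0,0,0],0]]}}

```text
clock: 3.75
position: [0.5538, -0.0743, 0.2404]
tool_rot: [-3.142, -0.0, 0.138]
force: [1.2, -0.8, 0.5]
grip_width: 0.0006
finger_force: 0.0
```

```bash
python3 look.py w2
```

```text
[ 0.5538 -0.0743  0.2404] [ 3.141e+00 -2.000e-03  1.380e-01] 3.8
bolt_2_head 0.85 [317. 291.] [ 0.5536 -0.0731]
cap_2_fin 0.72 [325. 381.] [ 0.5147 -0.0818]
cap_2_fin 0.23 [572. 288.] [ 0.5718 -0.1758]
cap_2_fin 0.19 [316. 293.] [ 0.5556 -0.0722]
cap_2_hinge 0.9 [317. 207.] [ 0.5861 -0.0683]
```

View pics/w2.png

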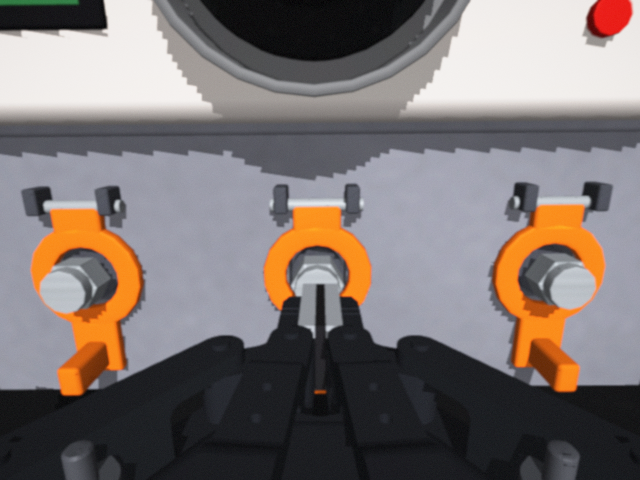

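The fingertips line up over bolt 2's head at about (317,290), 15 mm above it. I'll lower gently.

Call:
{"op": "arm_command", "data": {"deltas": [[[0,0,0.6],[0,0,0],0],[[0,0,0.5],[0,0,0],0],[[0,0,0.2],[0,0,0],0],[[0,0,0.2],[0,0,0],0],[[0,0,0.1],[0,0,0],0],[[0,0,0],[0,0,0],0]]}}

```text
clock: 4.55
position: [0.5535, -0.0741, 0.2247]
tool_rot: [3.141, -0.0, 0.138]
force: [-9.0, 1.5, 25.3]
grip_width: 0.0001
finger_force: 12.8
```

Bolt 2 is solid, with 25 N at touch. I'll go on to bolt 3.

Call:
{"op": "arm_command", "data": {"deltas": [[[0,0,-1.6],[0,0,0],0],[[0,2.7,-0.5],[0,0,0],0],[[0,2.8,0],[0,0,0],0],[[0,2.7,0],[0,0,0],0],[[0,2.7,0],[0,0,0],0],[[0,0,0.5],[0,0,0],0],[[0,0,0.6],[0,0,0],0],[[0,0,0.6],[0,0,0],0],[[0,0,0.2],[0,0,0],0],[[0,0,0.15],[0,0,0],0],[[0,0,0],[0,0,0],0]]}}

```text
clock: 5.65
position: [0.5686, -0.1816, 0.224]
tool_rot: [-3.141, 0.0, 0.139]
force: [-0.4, 1.3, 0.2]
grip_width: -0.0004
finger_force: 0.0
```

Call:
{"op": "arm_command", "data": {"deltas": [[[0,0,0.1],[0,0,0],0],[[0,0,0.1],[0,0,0],0],[[0,0,0],[0,0,0],0]]}}

```text
clock: 5.95
position: [0.5686, -0.182, 0.2222]
tool_rot: [3.142, -0.0, 0.138]
force: [0.5, 0.4, 1.1]
grip_width: -0.0002
finger_force: 0.2
```

Call:
{"op": "arm_command", "data": {"deltas": [[[0,0,0.1],[0,0,0],0],[[0,0,0.1],[0,0,0],0],[[0,0,0],[0,0,0],0]]}}

```text
clock: 6.25
position: [0.5685, -0.1821, 0.2201]
tool_rot: [3.142, -0.0, 0.138]
force: [-1.0, -0.2, 0.7]
grip_width: -0.0003
finger_force: 0.2
```

Call:
{"op": "arm_command", "data": {"deltas": [[[0,0,0.1],[0,0,0],0],[[0,0,0.05],[0,0,0],0],[[0,0,0],[0,0,0],0]]}}

```text
clock: 6.55
position: [0.5685, -0.1822, 0.2186]
tool_rot: [3.142, 0.0, 0.138]
force: [-0.8, -0.1, 0.2]
grip_width: 0.0003
finger_force: 0.3
```

```bash
python3 look.py w3
```

```text
[ 0.5685 -0.1822  0.2186] [3.142 0.    0.138] 6.6
bolt_2_head 0.84 [ 30. 311.] [ 0.5543 -0.0743]
cap_2_fin 0.93 [ 40. 419.] [ 0.5131 -0.0807]
cap_2_fin 0.49 [ 30. 312.] [ 0.5582 -0.0793]
cap_2_hinge 0.71 [ 48. 213.] [ 0.5874 -0.0689]
```

View pics/w3.png

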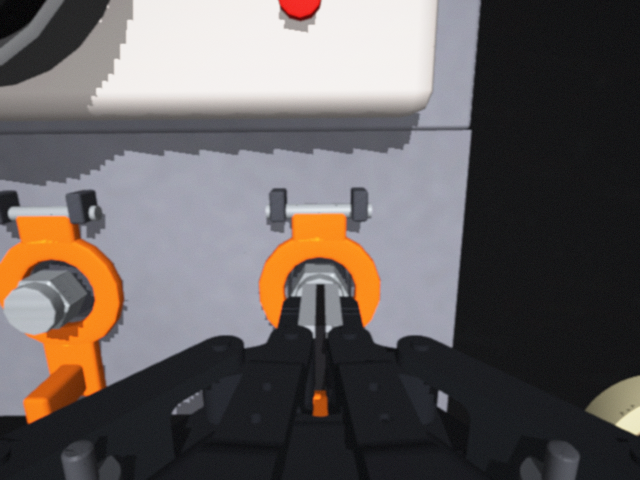

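The tip sits over bolt 3's head at about (320,285), which seems to be sinking. I'll push on until it stops.

Call:
{"op": "arm_command", "data": {"deltas": [[[0,0,0.1],[0,0,0],0],[[0,0,0.05],[0,0,0],0],[[0,0,0],[0,0,0],0]]}}

```text
clock: 7.05
position: [0.5685, -0.1822, 0.2183]
tool_rot: [3.141, -0.0, 0.138]
force: [-6.0, 1.0, 23.1]
grip_width: 0.0
finger_force: 11.6
```

Bolt 3 sank about 7 mm and then stopped hard, so it is the loose one. I'll retract, open, tilt back 0.5 rad and line up in front of its fin.

Call:
{"op": "arm_command", "data": {"deltas": [[[0,0,-2],[0,0,0],0],[[0,0,-2],[0,0,0],0],[[-3.4,0,0],[0,0,0],4],[[-3.4,0,0],[0,0,0],4],[[-3.4,0,0],[0,0,0],4],[[-3.5,0,0],[0,0,0],4],[[0,0,0],[0,0.1,0],4],[[0,0,0],[0,0.1,0],4],[[0,0,0],[0,0.1,0],4],[[0,0,0],[0,0.1,0],4],[[0,0,0],[0,0.1,0],4],[[0,0,0],[0,0,0],4],[[0,0,0],[0,0,0],4]]}}

```text
clock: 8.35
position: [0.4296, -0.2028, 0.2525]
tool_rot: [3.135, -0.328, 0.138]
force: [-0.4, 1.1, 0.2]
grip_width: 0.0403
finger_force: 0.0
```

```bash
cat > tgt.py <<'E'
from h import *
P=pose(); y=.140; X=np.array([np.cos(y),np.sin(y),0]); b=np.array([.5685,-.182,0])
t=b-.118*X+[0,0,.194]; zt=.479*X-[0,0,.878]
print(P[0].round(4),bot.observe()["qpos"].round(2),"z axis",P[1][:,2].round(3),zt.round(3))
print("pre",(100*P[1].T@(t-.04*zt-P[0])).round(2),"final",(100*P[1].T@(t-P[0])).round(2))
E
python3 tgt.py; python3 look.py w4
```

```text
[ 0.4296 -0.2028  0.2525] [ 0.74  0.54 -0.47  2.19  0.5   0.18 -1.56] z axis [ 0.32   0.038 -0.947] [ 0.474  0.067 -0.878]
pre [-0.45 -0.13  2.32] final [ 0.24 -0.16  6.26]
[ 0.4296 -0.2028  0.2525] [ 3.135 -0.328  0.138] 8.4
bolt_2_head 0.89 [ 91. 128.] [ 0.5529 -0.0724]
cap_2_fin 0.79 [ 87. 205.] [ 0.514 -0.081]
cap_2_hinge 0.62 [114.  80.] [ 0.5865 -0.0675]
```

View pics/w4.png

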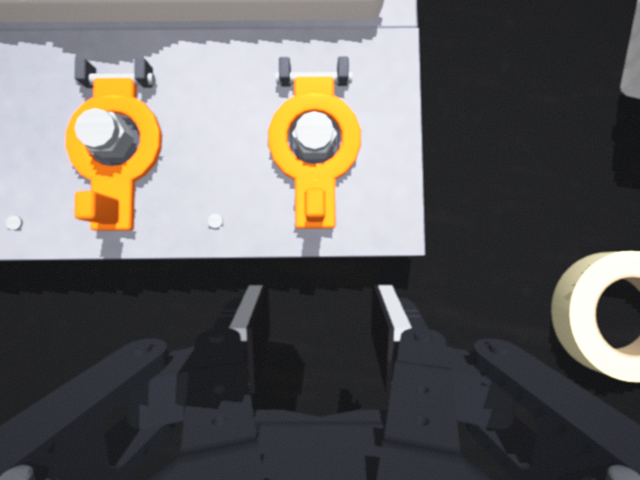

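The fingers straddle the fin's line (fin at about (315,203), finger centre about 320), but joint 6 is near its limit. I'll use a tilt of 0.2 instead.

Call:
{"op": "arm_command", "data": {"deltas": [[[0,0,0],[0,-0.065,0],4],[[0,0,0],[0,-0.065,0],4],[[0,0,0],[0,0,0],4]]}}

```text
clock: 8.85
position: [0.4304, -0.202, 0.2528]
tool_rot: [3.135, -0.198, 0.139]
force: [-0.5, -0.2, -0.3]
grip_width: 0.0404
finger_force: 0.0
```

```bash
sed -i 's/.118\*X+\[0,0,.194\]/.072*X+[0,0,.211]/; s/.479\*X-\[0,0,.878\]/.199*X-[0,0,.980]/' tgt.py; python3 tgt.py
```

```text
[ 0.4304 -0.202   0.2528] [ 0.71  0.55 -0.48  2.15  0.49  0.35 -1.56] z axis [ 0.196  0.021 -0.98 ] [ 0.197  0.028 -0.98 ]
pre [ 5.79 -0.07  1.42] final [ 5.8  -0.09  5.42]
```

Call:
{"op": "arm_command", "data": {"deltas": [[[2.9,0,0],[0,0,0],4],[[2.9,-0.1,0],[0,0,0],4],[[0,0,1.5],[0,0,0],4],[[0,0,1.5],[0,0,0],4],[[0,0,1.2],[0,0,0],4],[[0,0,0.8],[0,0,0],4],[[0,0,0.4],[0,0,0],4],[[0,0,0],[0,0,0],4]]}}

```text
clock: 9.65
position: [0.4964, -0.1924, 0.2106]
tool_rot: [3.135, -0.198, 0.138]
force: [-0.7, 1.2, -0.1]
grip_width: 0.0401
finger_force: 0.0
```

```bash
python3 tgt.py; python3 look.py w5
```

```text
[ 0.4964 -0.1924  0.2106] [ 0.58  0.67 -0.4   2.03  0.54  0.33 -1.65] z axis [ 0.196  0.021 -0.98 ] [ 0.197  0.028 -0.98 ]
pre [ 0.09  0.   -4.03] final [ 0.09 -0.03 -0.03]
[ 0.4964 -0.1924  0.2106] [ 3.135 -0.199  0.138] 9.7
bolt_2_head 0.96 [  9. 204.] [ 0.5541 -0.0738]
cap_2_hinge 0.56 [ 40. 122.] [ 0.5871 -0.0679]
```

View pics/w5.png

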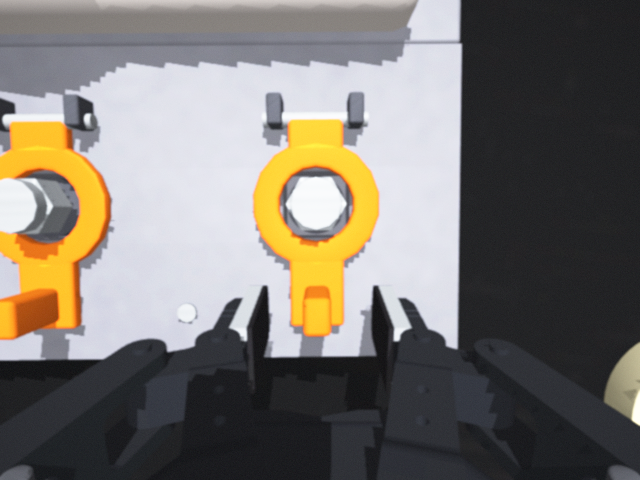

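The fin at about (317,318) is centred between the pads. I'll close on it.

Call:
{"op": "arm_command", "data": {"deltas": [[[0,0,0],[0,0,0],0.3],[[0,0,0],[0,0,0],0.3],[[0,0,0],[0,0,0],0.3],[[0,0,0],[0,0,0],0.3],[[0,0,0],[0,0,0],0.3],[[0,0,0],[0,0,0],0.3],[[0,0,0],[0,0,0],0.3]], "newtons": 30}}

```text
clock: 10.55
position: [0.4964, -0.1917, 0.2111]
tool_rot: [3.136, -0.198, 0.139]
force: [-3.1, 6.0, 3.8]
grip_width: 0.0089
finger_force: 32.9
```

Gripped at about 10 mm, which matches the fin. Now the first part of the arc about the hinge.

Call:
{"op": "arm_command", "data": {"deltas": [[[0.99,0,-0.32],[0,-0.05,0],0.3],[[0.99,0,-0.32],[0,-0.05,0],0.3],[[0.99,0,-0.32],[0,-0.05,0],0.3],[[0.99,0,-0.32],[0,-0.05,0],0.3],[[0.99,0,-0.32],[0,-0.05,0],0.3],[[0.99,0,-0.32],[0,-0.05,0],0.3],[[0,0,0],[0,0,0],0.3]]}}

```text
clock: 11.25
position: [0.5539, -0.1836, 0.2347]
tool_rot: [3.136, 0.105, 0.137]
force: [-6.7, 4.6, 5.6]
grip_width: 0.0093
finger_force: 33.0
```

Tracking well with low forces, so I'll continue.

Call:
{"op": "arm_command", "data": {"deltas": [[[0.99,0,-0.32],[0,-0.05,0],0.3],[[0.99,0,-0.32],[0,-0.05,0],0.3],[[0.99,0,-0.32],[0,-0.05,0],0.3],[[0.99,0,-0.32],[0,-0.05,0],0.3],[[0.99,0,-0.32],[0,-0.05,0],0.3],[[0.99,0,-0.32],[0,-0.05,0],0.3],[[0.99,0,-0.32],[0,-0.05,0],0.3],[[0,0,0],[0,0,0],0.3]]}}

```text
clock: 12.05
position: [0.6255, -0.1736, 0.239]
tool_rot: [3.136, 0.456, 0.135]
force: [-9.4, 4.7, 14.2]
grip_width: 0.0091
finger_force: 33.5
```

Call:
{"op": "arm_command", "data": {"deltas": [[[0.99,0,-0.32],[0,-0.05,0],0.3],[[0.99,0,-0.32],[0,-0.05,0],0.3],[[0.99,0,-0.32],[0,-0.05,0],0.3],[[0.99,0,-0.32],[0,-0.05,0],0.3],[[0.99,0,-0.32],[0,-0.05,0],0.3],[[0.99,0,-0.32],[0,-0.05,0],0.3],[[0.99,0,-0.32],[0,-0.05,0],0.3],[[0.99,0,-0.32],[0,-0.05,0],0.3],[[0,0,0],[0,0,0],0.3],[[0,0,0],[0,0,0],0.3],[[0,0,0],[0,0,0],0.3]]}}

```text
clock: 13.15
position: [0.7032, -0.163, 0.2141]
tool_rot: [3.135, 0.852, 0.132]
force: [-3.2, 7.5, 10.4]
grip_width: 0.009
finger_force: 33.1
```

```bash
python3 look.py w6; python3 -c "
from h import *
f=bot.grab_frame('scene'); c=f['frame'][180:300,240:420]; cv2.imwrite('pics/s6.png',cv2.resize(c[:,:,::-1],None,fx=4,fy=4))"
```

```text
[ 0.7032 -0.163   0.2141] [3.135 0.852 0.132] 13.2
bolt_2_head 0.6 [ 81. 206.] [ 0.5565 -0.0747]
cap_2_fin 0.63 [120. 259.] [ 0.512  -0.0794]
cap_2_hinge 0.64 [ 46. 120.] [ 0.5891 -0.0691]
```

View pics/w6.png

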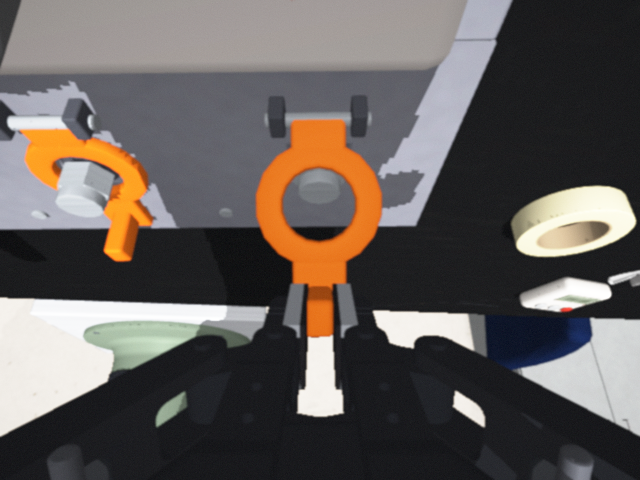

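View pics/s6.png

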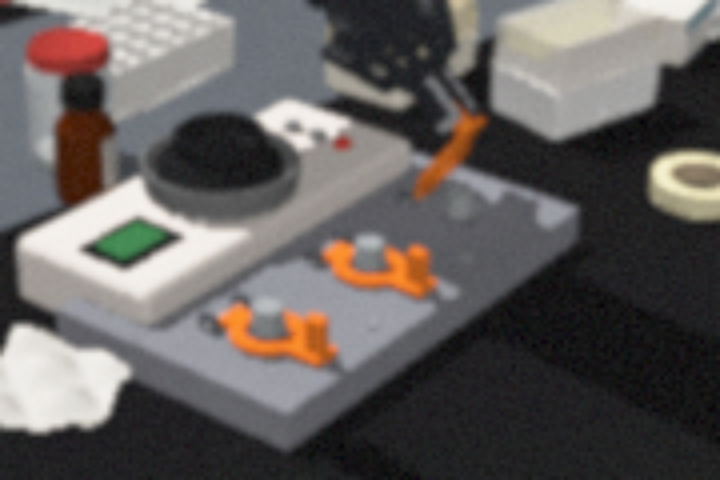

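The wrist view shows cap 3, ring at about (320,200), held open at roughly 60° with its fin between the pads at (320,310). The scene crop shows caps 1 and 2 flat and the bystanders in place, so I'll hand it in.

```bash
python3 -c "
from workcell import bot
print(bot.job_done())"
```

```text
the job is handed in; nothing more can be done
None
```

Bolt 3 (right) was the loose one and sank about 7 mm; I handed the job in at about 13 s with the gripper holding its cap open at about 60° and caps 1 and 2 shut, but no verdict came back.

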